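# Count to the third gap and slide the tub home

## Robot

A 7-joint arm with a two-finger parallel gripper is mounted at the origin on the work surface. World frame = base frame: x ahead of the robot, y to its left, z up, the work surface at z = 0. Lengths are in m, angles in rad, forces in N, time in s.
With the tool pointing down it reaches from about 0.35 to 0.9 m from the base axis. Payload 19.9 kg.
Tool frame: the origin (TCP) lies midway between the tips of the shut fingers; the grasp point (between the pads) lies 19 mm behind it (bot.hold_point_z is the distance from the TCP to the grasp point, in m); z points along the fingers, y is the line along which they close (so a half turn about z gives the same grasp; the last joint's range is limited). The gripper opens to 94 mm and grips with 3 to 60 N. Pads are 16 mm wide; open, the fingers measure 119 mm over their backs; the gripper's body (75 mm by 177 mm) begins 78 mm behind the grasp point.
Start: joints at [-1.163, 0.417, -0.01, 1.614, 0.005, 1.111, -0.053], TCP at [0.271, 0.563, 0.205] pointing down, gripper open.
Joint ranges: [-2.81, 2.81], [-0.39, 2.02], [-1.27, 1.25], [0.06, 2.57], [-1.19, 4.33], [0.19, 2], [-2.82, 2.82]. Speed limits (rad/s): [1.89, 1.89, 2.39, 2.39, 3.01, 3.01, 3.01].

## Interface

Orientations are given as a unit quaternion [x, y, z, w].
In Python, from cell import bot gives the robot as it stands.
- The arm moves only by the tool carry_out, never from a script. Its argument "moves" is a list of rows, each an object of numbers: "dx", "dy", "dz": the shift along the tool's x, y, z in mm; "roll": the turn about the tool's z in degrees. A call has 1 to 12 rows; each row shifts and turns the commanded pose from where the row before left it, along the tool's axes as they then stand; what a row does not reach is not made up. A row lasts 1/12 s, in which the tool goes at most 41.7 mm and 7.16 degrees, less where a joint would pass 70% of its speed; a pose out of reach is approached as far as the arm can. A call with a gripper value outside its range is refused whole. "claw" is the finger opening in mm, from 0 to 94, set as the call begins (left out, the last holds). The fingers move at their own pace and stop on an object; the grip force is fixed at half the most. Time passes only in rows, so rows that do not move let the fingers close. It gives the time, the measured TCP pose, the force, the opening and the grip force at its end, in the units of the state.
- bot.observe(): the state, without advancing time (a new reading comes with each control period).
- bot.read_camera(name): name is "side" or "top"; returns the picture (384x512x3 uint8, red, green, blue); there is no depth.
- bot.camera_params(name): a dict with "vfov" (degrees; the focal length in pixels is half the picture's height over the tangent of half this angle, whatever the lens; pixels are square), "cx", "cy" (the principal point, pixels), "k1" (the pictures are not rectified: a ray, as slopes to the right and down, at radius r is drawn at 1 + k1 r^2 times it, then the intrinsics apply), "R" (3x3) and "t" (3): a world point X has camera coordinates R X + t. Camera axes: x right, y down, z forward; pixel columns grow to the right and rows downward; lengths in m; the calibration is good to about 2 mm. A picture is of the moment at which its call begins. camera_params takes no time and is no camera call.
- bot.finish_job(): hands the job in; it is judged then, once.
The state is a dict: "time_s": time; "q": joint angles; "joint_vel": joint speeds; "effort": joint torques, N m; "position": TCP position; "eef_rot": TCP orientation; "wrist_force": force on the tool from outside, world axes, zero at the start; "wrist_torque": the same for the moment, N m; "finger_gap": finger opening in m; "grasp_force": force on a finger pad.
Only numpy, scipy, OpenCV 4.12 (cv2) and the standard library are available. Lean on these libraries where they do the work, as an engineer would, in place of code of your own. Each camera call takes 0.05 s, during which the arm holds its last target. There are 200 camera calls.

## Task

With a fingertip, count along the rack's rail from the green end block, touching the blue pad over the first, the second and then the third gap. Then push the red-lidded tub along the worktop into that third gap until it is fully home against the rail, without lifting or tipping it. Leave the yellow-lidded tubs, the cup and the jar where they are.

Things in the scene. Friction and masses are not known exactly. Their poses are not given: they have to be found in the camera images.
- rack: Fixed metal comb rack. A solid rail 335 mm long (rack y), 16 thick, 50 high is its far side; seven upright fins 5 mm thick, 40 high stick out from it towards the robot (rack -x), making six gaps 50 mm wide, 55 apart, centred at rack y = +137.5, +82.5, +27.5, -27.5, -82.5, -137.5 mm, open above and at the robot's end. Origin on the worktop under the rail's middle; z up.
- stop (a point): Point on the worktop at the middle of the rail's near face (rack x = -8 mm, y = 0), the face that stops the tubs. A tub fully home has its centre at rack x = -30 mm, 22 mm before this face. The fins' rounded ends are at rack x = -85.5 mm. The floor of the gaps is the bare worktop. Axes as the rack's.
- pad1: flush blue touch pad, 24 mm along the rail and 16 mm across, in the top of the rack's rail over the middle of gap 1 counted from the rack's +y end; fixed to the rack. Origin at the centre of the pad's upper face, 50 mm above the worktop; rack-frame position (0, +137.5 mm). Axes as the rack's.
- pad2: flush blue touch pad, 24 mm along the rail and 16 mm across, in the top of the rack's rail over the middle of gap 2 counted from the rack's +y end; fixed to the rack. Origin at the centre of the pad's upper face, 50 mm above the worktop; rack-frame position (0, +82.5 mm). Axes as the rack's.
- pad3: flush blue touch pad, 24 mm along the rail and 16 mm across, in the top of the rack's rail over the middle of gap 3 counted from the rack's +y end; fixed to the rack. Origin at the centre of the pad's upper face, 50 mm above the worktop; rack-frame position (0, +27.5 mm). Axes as the rack's.
- pad4: flush blue touch pad, 24 mm along the rail and 16 mm across, in the top of the rack's rail over the middle of gap 4 counted from the rack's +y end; fixed to the rack. Origin at the centre of the pad's upper face, 50 mm above the worktop; rack-frame position (0, -27.5 mm). Axes as the rack's.
- pad5: flush blue touch pad, 24 mm along the rail and 16 mm across, in the top of the rack's rail over the middle of gap 5 counted from the rack's +y end; fixed to the rack. Origin at the centre of the pad's upper face, 50 mm above the worktop; rack-frame position (0, -82.5 mm). Axes as the rack's.
- pad6: flush blue touch pad, 24 mm along the rail and 16 mm across, in the top of the rack's rail over the middle of gap 6 counted from the rack's +y end; fixed to the rack. Origin at the centre of the pad's upper face, 50 mm above the worktop; rack-frame position (0, -137.5 mm). Axes as the rack's.
- green_block: Fixed green end block, 36 x 24 x 60 mm high, standing on the worktop at one end of the rail, centred at rack y = +182 or -182 mm (which end varies): the end to count from. Origin at the centre of its underside.
- black_block: Fixed black end block of the same size at the other end of the rail. Origin at the centre of its underside.
- tub: The tub to put away: white with a red lid, 44 mm across and 38 mm tall, about 0.1 kg, a plain straight-sided upright cylinder loose on the worktop. Origin at the centre of its underside, z up. It starts on the open worktop on the robot's side of the rack, 40 to 65 mm (its centre) in front of the fins' ends, in front of any of the gaps.
- stored_a: Bystander: white tub with a yellow lid, already home in gap 2 from the +y end; 44 mm across and 38 mm tall, about 0.1 kg, a plain straight-sided upright cylinder loose on the worktop. Origin at the centre of its underside, z up.
- stored_b: Bystander: white tub with a yellow lid, already home in gap 5 from the +y end; 44 mm across and 38 mm tall, about 0.1 kg, a plain straight-sided upright cylinder loose on the worktop. Origin at the centre of its underside, z up.
- cup: Bystander: white ceramic cup, 72 mm across, 80 mm tall, well to one side of the rack (which side varies). Origin at the centre of its underside.
- jar: Bystander: amber glass jar with a black cap, 60 mm across, 100 mm tall, well to the other side. Origin at the centre of its underside.

How it is judged:
By the outcome, as a careful person would: the job done as asked, in the order asked, and still so for the second after the job is handed in, with the robot touching nothing.
It also fails if it takes over 72 s, if anything falls off the work surface, if the arm or the gripper's body presses on something with over 40 N, if the wrist force passes 120 N, or if a joint passes its speed limit or range.

## Working session

There is one attempt and no reset: what is moved stays moved. The work goes in short steps, Python scripts to look and compute and a tool call to move; the robot and the scene stay as the last step left them, time stands still between calls to the robot, and variables do not carry over. Pictures are saved under pics/ and viewed, at most 10 in all, crops included, and the job is handed in when it is done.

Besides the shell and the picture viewer there is one more tool, called after "Request:" as name(argument=value, ...), one argument or row to a line, values as JSON. carry_out: Moves the arm, as the interface text tells. Its arguments: {"type":"object","properties":{"moves":{"type":"array","items":{"type":"object","properties":{"dx":{"type":"number"},"dy":{"type":"number"},"dz":{"type":"number"},"roll":{"type":"number"}}}},"claw":{"type":"number"}},"required":["moves"]}

```bash
mkdir -p pics; ls; python3 - <<'E'
from cell import bot
import cv2
for n in("top","side"):
    im=bot.read_camera(n); cv2.imwrite(f"pics/{n}0.png",im[:,:,::-1]); print(n,bot.camera_params(n))
s=bot.observe(); print(s)
E
```

```text
pics
top {'vfov': 52.21586610010159, 'cx': 261.79821563372826, 'cy': 184.59356817141696, 'k1': 0.026000849821429372, 'R': array([[-0.0280926 , -0.99952903, -0.01235006],
       [-0.98785635,  0.02964898, -0.15251481],
       [ 0.15280914,  0.00791555, -0.98822402]]), 't': array([0.03269397, 0.57996442, 0.91640173])}
side {'vfov': 51.99492478331851, 'cx': 254.89713857094614, 'cy': 196.11731233889256, 'k1': -0.13892174548643374, 'R': array([[ 0.9901134 , -0.13888151,  0.0196821 ],
       [-0.05560554, -0.51743801, -0.85391213],
       [ 0.12877687,  0.84437541, -0.52004489]]), 't': array([-0.59035068,  0.09469114,  0.84999418])}
{'time_s': 0.1, 'q': array([-1.16348276,  0.41792985, -0.01029811,  1.61408829,  0.00469719,
        1.11072125, -0.05304062]), 'joint_vel': array([-1.69708819e-04, -6.29214546e-04,  1.95225549e-03,  7.84919652e-04,
        6.37560860e-04, -2.32398682e-05,  4.80509932e-04]), 'effort': array([ 1.58445102e-03, -8.52570820e+01,  6.40191268e-01, -4.26677835e+01,
       -4.88488236e-02,  1.65106484e-02,  1.69870304e-05]), 'position': array([0.27105118, 0.56279203, 0.20488895]), 'eef_rot': array([ 2.22546766e-01,  9.74921854e-01, -5.55421462e-04, -8.25369517e-05]), 'wrist_force': array([ 0.06855388,  0.12548073, -0.11865427]), 'wrist_torque': array([-0.00654079,  0.00406199,  0.02836534]), 'grasp_force': 0.0, 'finger_gap': 0.0940063832952491}
```

View pics/top0.png

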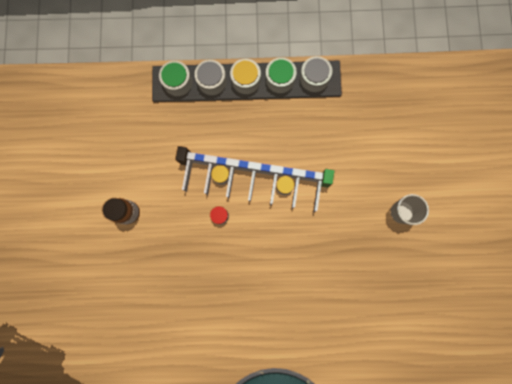

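View pics/side0.png

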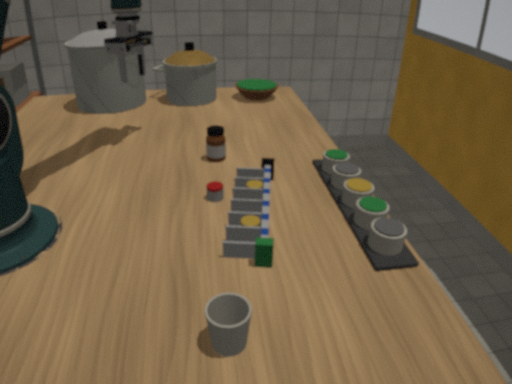

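The top view shows the green block at (329,177) on the right, which is rack −y, and the black block at (182,155). The red tub is at (219,215) and the yellow tubs are at (220,174) and (286,185). Counting from green gives pads 6, 5 and 4, so the target is gap 4 (rack y = −27.5).

```bash
cat > h.py <<'E'
import numpy as np, cv2
from cell import bot
from scipy.optimize import least_squares
def K(p):
    f=192/np.tan(np.radians(p["vfov"]/2)); return f
def proj(n,X):
    p=bot.camera_params(n); c=np.atleast_2d(X)@p["R"].T+p["t"]; s=c[:,:2]/c[:,2:]
    s=s*(1+p["k1"]*(s**2).sum(1,keepdims=True)); return s*K(p)+[p["cx"],p["cy"]]
def back(n,uv,z):
    return least_squares(lambda a: (proj(n,[a[0],a[1],z])-uv)[0],[.6,0]).x
def blobs(im,lo,hi,amin=8):
    h=cv2.cvtColor(im,cv2.COLOR_RGB2HSV); m=cv2.inRange(h,lo,hi)
    n,l,s,c=cv2.connectedComponentsWithStats(m)
    return [(c[i],s[i]) for i in range(1,n) if s[i][4]>=amin]
YS=np.array([137.5,82.5,27.5,-27.5,-82.5,-137.5])/1000
def world(pose,P):
    x,y,a=pose; c,s=np.cos(a),np.sin(a); P=np.atleast_2d(P)
    return np.c_[x+c*P[:,0]-s*P[:,1],y+s*P[:,0]+c*P[:,1],P[:,2]]
E
python3 - <<'E'
from h import *
for n in("top","side"):
    im=cv2.cvtColor(cv2.imread(f"pics/{n}0.png"),cv2.COLOR_BGR2RGB)
    bl=blobs(im,(105,120,60),(130,255,255))
    print(n,"blue",[(c.round(1).tolist(),int(s[4])) for c,s in bl])
    for nm,lo,hi,z in(("red",(0,180,120),(6,255,255),.038),("red2",(174,180,120),(180,255,255),.038),("yel",(20,170,120),(30,255,255),.038)):
        for c,s in blobs(im,lo,hi,15): print(nm,c.round(1),s,back(n,c,z).round(4))
    if len(bl)==6:
        uv=np.array([c for c,s in bl]); uv=uv[np.argsort(uv[:,0] if n=="top" else uv[:,1])]
        W=np.array([back(n,u,.05) for u in uv]); print(W.round(4).tolist())
        P=np.c_[0*YS,YS,0*YS+.05]
        r=least_squares(lambda q:(proj(n,world(q,P))-uv).ravel(),[.7,0,0]); print("pose",r.x.round(4),np.abs(r.fun).max())
E
```

```text
top blue [([199.0, 157.4], 41), ([220.8, 160.7], 41), ([243.1, 164.1], 41), ([265.2, 167.4], 41), ([287.3, 170.9], 42), ([309.8, 174.5], 42)]
red [218.4 214.8] [211 207  16  17 219] [0.5103 0.124 ]
yel [244.9  72.3] [234  62  23  22 383] [0.8762 0.0511]
yel [219.5 173.5] [212 166  16  16 206] [0.6128 0.1201]
yel [284.7 185.2] [278 177  16  16  76] [ 0.5784 -0.0405]
[[0.6525, 0.169], [0.6426, 0.1152], [0.6321, 0.0604], [0.6223, 0.0061], [0.6118, -0.0477], [0.6013, -0.1021]]
pose [ 0.6271  0.0335 -0.1862] 0.2600763445647374
side blue [([267.7, 169.6], 13), ([266.5, 179.5], 10), ([265.8, 190.9], 14), ([265.0, 203.0], 15), ([264.6, 216.3], 21), ([264.0, 231.0], 31)]
red [214.4 185.4] [208 182  14   7  73] [0.5085 0.1181]
[[0.6531, 0.1669], [0.641, 0.1134], [0.6299, 0.0574], [0.6192, 0.0033], [0.6096, -0.0502], [0.5998, -0.1035]]
pose [ 0.6254  0.0311 -0.1926] 0.46397895371086406
```

The top and side fits agree to about 2 mm. The pad span measures 276 mm against the given 275, and the tub is 46 mm in front of the fin ends, within the stated range. Rack pose is about (0.6265, 0.0328, −0.188). I'll turn the tool to line up with the rack and head for pad 6.

Request:
carry_out(
  claw=0,
  moves=[
    {"roll": -5},
    {"roll": -5},
    {"roll": -5},
    {"dx": -20, "dy": -26},
    {"dx": -20, "dy": -26},
    {"dx": -20, "dy": -26},
    {"dx": -20, "dy": -26},
    {"dx": -20, "dy": -26},
    {"dx": -20, "dy": -26},
    {"dx": -20, "dy": -26},
    {"dx": -20, "dy": -26},
    {"dx": -20, "dy": -26},
  ],
)

```text
invalid input
```

```bash
cat > st.py <<'E'
from h import *
import sys
POSE=(.6265,.0328,-.188)
from scipy.spatial.transform import Rotation as Ro
def st():
    s=bot.observe(); p=s["position"]; a=POSE[2]; c,si=np.cos(a),np.sin(a); d=p[:2]-POSE[:2]
    M=Ro.from_quat(s["eef_rot"]).as_matrix(); ang=np.degrees(np.arctan2(-M[1,0],-M[0,0])-a)
    print("t %.2f rack mm x %.1f y %.1f z %.1f ang %.2f F %s gap %.1f"%(s["time_s"],1e3*(c*d[0]+si*d[1]),1e3*(-si*d[0]+c*d[1]),1e3*p[2],ang,s["wrist_force"].round(1),1e3*s["finger_gap"]))
if __name__=="__main__": st()
E
python3 st.py
```

```text
t 0.10 rack mm x -448.2 y 454.2 z 204.9 ang -14.95 F [ 0.1  0.1 -0.1] gap 94.0
```

Request:
carry_out(
  claw=0,
  moves=[
    {"dx": 0, "dy": 0, "dz": 0, "roll": -5},
    {"dx": 0, "dy": 0, "dz": 0, "roll": -5},
    {"dx": 0, "dy": 0, "dz": 0, "roll": -5},
    {"dx": -20, "dy": -26, "dz": 0, "roll": 0},
    {"dx": -20, "dy": -26, "dz": 0, "roll": 0},
    {"dx": -20, "dy": -26, "dz": 0, "roll": 0},
    {"dx": -20, "dy": -26, "dz": 0, "roll": 0},
    {"dx": -20, "dy": -26, "dz": 0, "roll": 0},
    {"dx": -20, "dy": -26, "dz": 0, "roll": 0},
    {"dx": -20, "dy": -26, "dz": 0, "roll": 0},
  ],
)

```text
time_s: 0.93
position: [0.3752, 0.3566, 0.2053]
eef_rot: [0.093, 0.996, -0.0, -0.0]
wrist_force: [1.2, 0.9, 1.5]
finger_gap: 0.0307
grasp_force: 0.0
```

```bash
python3 st.py
```

```text
t 0.93 rack mm x -307.4 y 271.1 z 205.3 ang 0.06 F [1.2 0.9 1.5] gap 30.7
```

Request:
carry_out(
  claw=0,
  moves=[
    {"dx": -20, "dy": -27, "dz": 0, "roll": 0},
    {"dx": -20, "dy": -27, "dz": 0, "roll": 0},
    {"dx": -20, "dy": -27, "dz": 0, "roll": 0},
    {"dx": -20, "dy": -27, "dz": 0, "roll": 0},
    {"dx": -20, "dy": -27, "dz": 0, "roll": 0},
    {"dx": -20, "dy": -27, "dz": 0, "roll": 0},
    {"dx": -20, "dy": -27, "dz": 0, "roll": 0},
    {"dx": -20, "dy": -27, "dz": 0, "roll": 0},
    {"dx": -20, "dy": -27, "dz": 0, "roll": 0},
    {"dx": -20, "dy": -27, "dz": 0, "roll": 0},
    {"dx": -20, "dy": -27, "dz": 0, "roll": 0},
    {"dx": -20, "dy": -27, "dz": 0, "roll": 0},
  ],
)

```text
time_s: 1.93
position: [0.5508, -0.0063, 0.2054]
eef_rot: [0.093, 0.996, -0.0, -0.0]
wrist_force: [0.6, 0.2, 0.4]
finger_gap: 0.0003
grasp_force: 0.0
```

Request:
carry_out(
  claw=0,
  moves=[
    {"dx": -20, "dy": -27, "dz": 15, "roll": 0},
    {"dx": -20, "dy": -27, "dz": 20, "roll": 0},
    {"dx": -20, "dy": -20, "dz": 20, "roll": 0},
    {"dx": -7, "dy": -10, "dz": 20, "roll": 0},
    {"dx": 0, "dy": 0, "dz": 15, "roll": 0},
    {"dx": 0, "dy": 0, "dz": 0, "roll": 0},
    {"dx": 0, "dy": 0, "dz": 0, "roll": 0},
  ],
)

```text
time_s: 2.52
position: [0.6002, -0.0995, 0.115]
eef_rot: [0.093, 0.996, -0.0, -0.001]
wrist_force: [0.8, 0.5, -0.5]
finger_gap: 0.0003
grasp_force: 0.0
```

```bash
python3 - <<'E'
from st import *
st()
for n in("top","side"):
    im=bot.read_camera(n)[:,:,::-1]
    r=im[100:260,150:360] if n=="top" else im[110:290,180:330]
    cv2.imwrite(f"pics/{n}1.png",cv2.resize(r,None,fx=3,fy=3,interpolation=cv2.INTER_CUBIC))
E
```

```text
t 2.52 rack mm x -1.1 y -134.9 z 115.0 ang 0.06 F [ 0.8  0.5 -0.5] gap 0.3
```

View pics/side1.png

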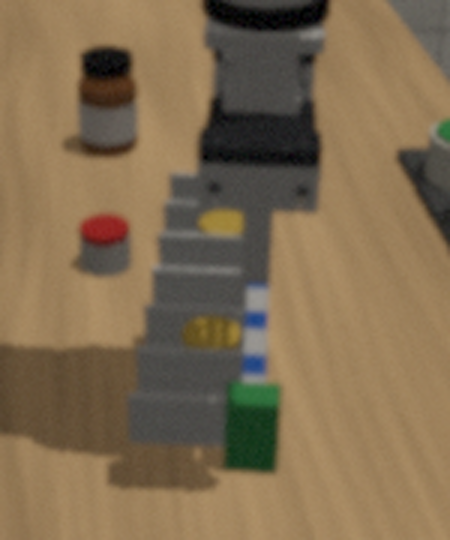

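The side crop shows the gripper above the rail, with the closed fingertip's end near crop (257,285), about full-image (266,205). Next I'll compare that with the projected TCP.

Request:
carry_out(
  claw=0,
  moves=[
    {"dx": -1, "dy": -2.5, "dz": 20, "roll": 0},
    {"dx": 0, "dy": 0, "dz": 20, "roll": 0},
    {"dx": 0, "dy": 0, "dz": 15, "roll": 0},
    {"dx": 0, "dy": 0, "dz": 0, "roll": 0},
  ],
)

```text
time_s: 2.95
position: [0.6003, -0.1015, 0.0592]
eef_rot: [0.093, 0.996, 0.0, -0.001]
wrist_force: [0.4, 0.5, -0.8]
finger_gap: 0.0004
grasp_force: 0.0
```

```bash
python3 - <<'E'
from st import *
st()
print(proj("side",[.6002,-.0995,.115]))
p=bot.observe()["position"]; print(proj("side",p),proj("top",p))
im=np.hstack([cv2.resize(bot.read_camera(n)[r:r+75,c:c+75,::-1],(390,390),interpolation=cv2.INTER_CUBIC) for n,r,c in(("side",180,225),("top",135,275))])
cv2.imwrite("pics/c2.png",im)
E
```

```text
t 2.95 rack mm x -0.6 y -136.9 z 59.2 ang 0.11 F [ 0.4  0.5 -0.8] gap 0.4
[[264.94478719 203.45394944]]
[[264.25137272 226.84558109]] [[309.95990947 174.23425728]]
```

View pics/c2.png

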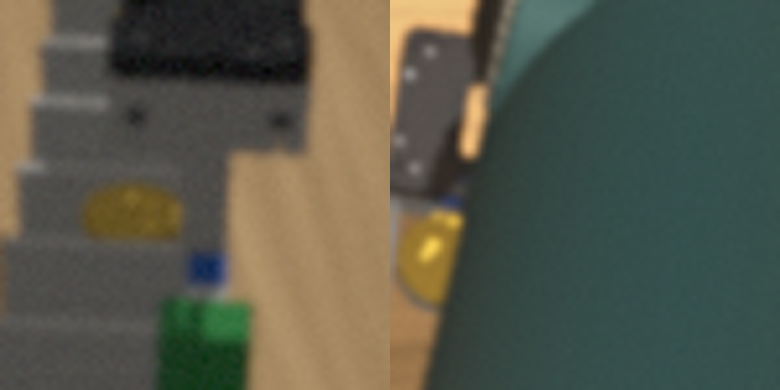

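The side crop shows the fingertip's end at crop (205,250), about image (264,228). That matches the projected TCP at (264,227), and it's directly over the first blue pad at (265,231). I'll press down gently.

Request:
carry_out(
  claw=0,
  moves=[
    {"dx": 0, "dy": 0, "dz": 5, "roll": 0},
    {"dx": 0, "dy": 0, "dz": 3, "roll": 0},
    {"dx": 0, "dy": 0, "dz": 1, "roll": 0},
    {"dx": 0, "dy": 0, "dz": 1, "roll": 0},
    {"dx": 0, "dy": 0, "dz": 0, "roll": 0},
  ],
)

```text
time_s: 3.47
position: [0.6012, -0.1024, 0.0506]
eef_rot: [0.093, 0.996, -0.0, 0.0]
wrist_force: [-0.5, 0.4, 0.4]
finger_gap: 0.0006
grasp_force: 0.0
```

Request:
carry_out(
  claw=0,
  moves=[
    {"dx": 0, "dy": 0, "dz": 1, "roll": 0},
    {"dx": 0, "dy": 0, "dz": 0, "roll": 0},
    {"dx": 0, "dy": 0, "dz": 0, "roll": 0},
  ],
)

```text
time_s: 3.72
position: [0.6014, -0.1024, 0.0503]
eef_rot: [0.093, 0.996, 0.0, 0.0]
wrist_force: [-3.7, 1.7, 12.3]
finger_gap: 0.0005
grasp_force: 5.8
```

Contact is confirmed at 12 N with z = 50.3 mm. On to the second pad: lift, move 55 mm along the rail, lower.

Request:
carry_out(
  claw=0,
  moves=[
    {"dx": 0, "dy": 0, "dz": -10, "roll": 0},
    {"dx": 0, "dy": 0, "dz": -10, "roll": 0},
    {"dx": 0, "dy": 27.5, "dz": 0, "roll": 0},
    {"dx": 0, "dy": 27.5, "dz": 0, "roll": 0},
    {"dx": 0, "dy": 0, "dz": 0, "roll": 0},
    {"dx": 0, "dy": 0, "dz": 10, "roll": 0},
    {"dx": 0, "dy": 0, "dz": 7, "roll": 0},
    {"dx": 0, "dy": 0, "dz": 2, "roll": 0},
    {"dx": 0, "dy": 0, "dz": 1, "roll": 0},
    {"dx": 0, "dy": 0, "dz": 0, "roll": 0},
    {"dx": 0, "dy": 0, "dz": 0, "roll": 0},
  ],
)

```text
time_s: 4.63
position: [0.6111, -0.0492, 0.0502]
eef_rot: [0.094, 0.996, 0.0, -0.0]
wrist_force: [-8.6, 3.5, 21.8]
finger_gap: 0.0004
grasp_force: 11.0
```

```bash
python3 st.py
```

```text
t 4.63 rack mm x 0.2 y -83.4 z 50.2 ang -0.02 F [-8.6  3.5 21.8] gap 0.4
```

The second pad is touched at 22 N. On to the third, pressing slightly less.

Request:
carry_out(
  claw=0,
  moves=[
    {"dx": 0, "dy": 0, "dz": -10, "roll": 0},
    {"dx": 0, "dy": 0, "dz": -10, "roll": 0},
    {"dx": 0, "dy": 27.5, "dz": 0, "roll": 0},
    {"dx": 0, "dy": 27.5, "dz": 0, "roll": 0},
    {"dx": 0, "dy": 0, "dz": 0, "roll": 0},
    {"dx": 0, "dy": 0, "dz": 10, "roll": 0},
    {"dx": 0, "dy": 0, "dz": 7, "roll": 0},
    {"dx": 0, "dy": 0, "dz": 2, "roll": 0},
    {"dx": 0, "dy": 0, "dz": 0.5, "roll": 0},
    {"dx": 0, "dy": 0, "dz": 0, "roll": 0},
    {"dx": 0, "dy": 0, "dz": 0, "roll": 0},
  ],
)

```text
time_s: 5.55
position: [0.6213, 0.0044, 0.0502]
eef_rot: [0.094, 0.996, -0.0, -0.0]
wrist_force: [-7.1, 2.0, 17.1]
finger_gap: 0.0007
grasp_force: 8.9
```

```bash
python3 st.py
```

```text
t 5.55 rack mm x 0.2 y -28.9 z 50.2 ang -0.04 F [-7.1  2.  17.1] gap 0.7
```

All three pads are touched in order. Now I'll lift and move to straddle the red tub at about rack (−131, 66), opening the gripper on the way.

Request:
carry_out(
  claw=94,
  moves=[
    {"dx": 0, "dy": 0, "dz": -20, "roll": 0},
    {"dx": 0, "dy": 0, "dz": -30, "roll": 0},
    {"dx": 22, "dy": 15, "dz": 0, "roll": 0},
    {"dx": 22, "dy": 16, "dz": 0, "roll": 0},
    {"dx": 22, "dy": 16, "dz": 0, "roll": 0},
    {"dx": 22, "dy": 16, "dz": 0, "roll": 0},
    {"dx": 22, "dy": 16, "dz": 0, "roll": 0},
    {"dx": 22, "dy": 16, "dz": 0, "roll": 0},
    {"dx": 0, "dy": 0, "dz": 0, "roll": 0},
    {"dx": 0, "dy": 0, "dz": 0, "roll": 0},
  ],
)

```text
time_s: 6.38
position: [0.509, 0.1233, 0.0996]
eef_rot: [0.093, 0.996, -0.0, -0.0]
wrist_force: [0.1, -0.3, -0.3]
finger_gap: 0.0639
grasp_force: 0.0
```

```bash
python3 - <<'E'
from st import *
st()
im=bot.read_camera("side")[110:290,150:330,::-1]
cv2.imwrite("pics/s3.png",cv2.resize(im,None,fx=3,fy=3,interpolation=cv2.INTER_CUBIC))
E
```

```text
t 6.38 rack mm x -132.4 y 67.0 z 99.6 ang 0.08 F [ 0.1 -0.3 -0.3] gap 63.9
```

View pics/s3.png

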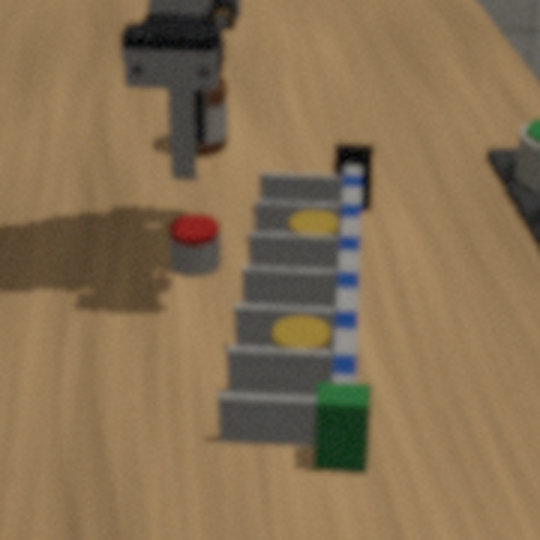

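The side crop shows the open gripper above the red tub (lid at crop (194,230)), and nothing else has moved. I'll finish opening, descend around the tub, then narrow the fingers into a loose 50 mm cage.

Request:
carry_out(
  claw=94,
  moves=[
    {"dx": 0, "dy": 0, "dz": 0, "roll": 0},
    {"dx": 0, "dy": 0, "dz": 0, "roll": 0},
    {"dx": 0, "dy": 0, "dz": 0, "roll": 0},
    {"dx": 0, "dy": 0, "dz": 0, "roll": 0},
    {"dx": 0, "dy": 0, "dz": 25, "roll": 0},
    {"dx": 0, "dy": 0, "dz": 25, "roll": 0},
    {"dx": 0, "dy": 0, "dz": 20, "roll": 0},
    {"dx": 0, "dy": 0, "dz": 12, "roll": 0},
    {"dx": 0, "dy": 0, "dz": 7, "roll": 0},
    {"dx": 0, "dy": 0, "dz": 0, "roll": 0},
  ],
)

```text
time_s: 7.27
position: [0.5092, 0.1232, 0.01]
eef_rot: [0.093, 0.996, -0.0, -0.001]
wrist_force: [-0.7, -0.6, -0.6]
finger_gap: 0.094
grasp_force: 0.0
```

Request:
carry_out(
  claw=52,
  moves=[
    {"dx": 0, "dy": 0, "dz": 0, "roll": 0},
    {"dx": 0, "dy": 0, "dz": 0, "roll": 0},
    {"dx": 0, "dy": 0, "dz": 0, "roll": 0},
    {"dx": 0, "dy": 0, "dz": 0, "roll": 0},
    {"dx": 0, "dy": 0, "dz": 0, "roll": 0},
    {"dx": 0, "dy": 0, "dz": 0, "roll": 0},
  ],
)

```text
time_s: 7.77
position: [0.5098, 0.1237, 0.0113]
eef_rot: [0.093, 0.996, 0.0, 0.0]
wrist_force: [0.1, -0.6, 0.4]
finger_gap: 0.0575
grasp_force: 0.0
```

```bash
python3 st.py
```

```text
t 7.77 rack mm x -131.6 y 67.5 z 11.3 ang 0.06 F [ 0.1 -0.6  0.4] gap 57.5
```

Request:
carry_out(
  claw=52,
  moves=[
    {"dx": 0, "dy": -4, "dz": 0, "roll": 0},
    {"dx": 0, "dy": -7, "dz": 0, "roll": 0},
    {"dx": 0, "dy": -8, "dz": 0, "roll": 0},
    {"dx": 0, "dy": -8, "dz": 0, "roll": 0},
    {"dx": 0, "dy": -8, "dz": 0, "roll": 0},
    {"dx": 0, "dy": -8, "dz": 0, "roll": 0},
    {"dx": 0, "dy": -8, "dz": 0, "roll": 0},
    {"dx": 0, "dy": -8, "dz": 0, "roll": 0},
    {"dx": 0, "dy": -8, "dz": 0, "roll": 0},
    {"dx": 0, "dy": -8, "dz": 0, "roll": 0},
    {"dx": 0, "dy": -8, "dz": 0, "roll": 0},
    {"dx": 0, "dy": -6, "dz": 0, "roll": 0},
  ],
)

```text
time_s: 8.77
position: [0.4928, 0.0351, 0.011]
eef_rot: [0.094, 0.996, -0.0, -0.0]
wrist_force: [0.8, 0.5, -0.4]
finger_gap: 0.052
grasp_force: 0.5
```

Request:
carry_out(
  claw=52,
  moves=[
    {"dx": 0, "dy": -4, "dz": 0, "roll": 0},
    {"dx": 0, "dy": -3, "dz": 0, "roll": 0},
    {"dx": 0, "dy": -2, "dz": 0, "roll": 0},
    {"dx": 0, "dy": 0, "dz": 0, "roll": 0},
    {"dx": 0, "dy": 0, "dz": 0, "roll": 0},
  ],
)

```text
time_s: 9.18
position: [0.4913, 0.0274, 0.0109]
eef_rot: [0.093, 0.996, -0.0, -0.0]
wrist_force: [0.1, 0.3, 0.3]
finger_gap: 0.0516
grasp_force: 0.0
```

```bash
python3 st.py
```

```text
t 9.18 rack mm x -131.8 y -30.6 z 10.9 ang 0.07 F [0.1 0.3 0.3] gap 51.6
```

The tub is caged at the target line. I'll widen the gripper, back straight off, and look.

Request:
carry_out(
  claw=80,
  moves=[
    {"dx": 0, "dy": 0, "dz": 0, "roll": 0},
    {"dx": 0, "dy": 0, "dz": 0, "roll": 0},
    {"dx": 0, "dy": 0, "dz": 0, "roll": 0},
    {"dx": 0, "dy": 0, "dz": 0, "roll": 0},
    {"dx": 20, "dy": 0, "dz": 0, "roll": 0},
    {"dx": 20, "dy": 0, "dz": 0, "roll": 0},
    {"dx": 20, "dy": 0, "dz": 0, "roll": 0},
    {"dx": 20, "dy": 0, "dz": 0, "roll": 0},
    {"dx": 0, "dy": 0, "dz": 0, "roll": 0},
  ],
)

```text
time_s: 9.93
position: [0.4094, 0.0427, 0.0107]
eef_rot: [0.093, 0.996, -0.0, -0.001]
wrist_force: [0.5, 0.1, 0.6]
finger_gap: 0.0802
grasp_force: 0.0
```

```bash
cat > look.py <<'E'
from st import *
import sys
st(); tag=sys.argv[1]; out=[]
for n,r,c in(("side",130,190),("top",130,180)):
    im=bot.read_camera(n); out.append(cv2.resize(im[r:r+130,c:c+130,::-1],(400,400),interpolation=cv2.INTER_CUBIC))
    for cc,s in blobs(im,(0,150,90),(6,255,255),15)+blobs(im,(174,150,90),(180,255,255),15):
        b=s[:2]+s[2:4]/2-.5; w=back(n,b,.038); d=w-POSE[:2]; a=POSE[2]
        print(n,s,"rack mm",(1e3*np.array([np.cos(a)*d[0]+np.sin(a)*d[1],-np.sin(a)*d[0]+np.cos(a)*d[1]])).round(1))
cv2.imwrite(f"pics/{tag}.png",np.hstack(out))
E
python3 look.py l4
```

```text
t 9.93 rack mm x -215.1 y -30.9 z 10.7 ang 0.11 F [0.5 0.1 0.6] gap 80.2
side [201 201  17  11 147] rack mm [-131.3  -34.8]
top [249 213  17  15 213] rack mm [-128.9  -27.3]
```

View pics/l4.png

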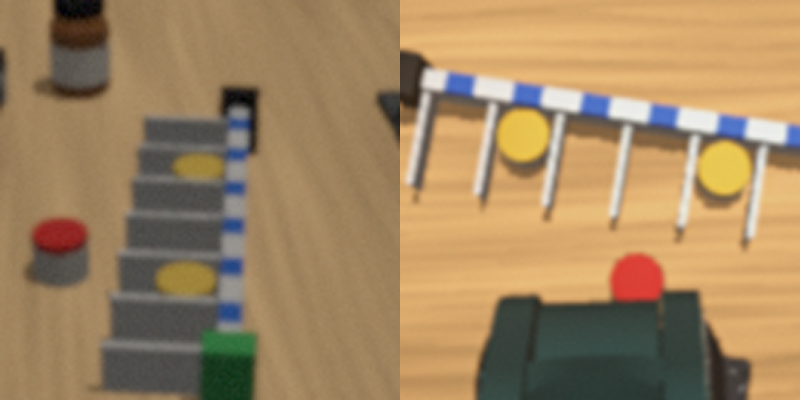

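The views show the tub (crop (637,278)) lined up with gap 4, midway between its fins, to within about 1 mm. Bystanders haven't moved. I'll close to a 10 mm opening for a two-edge pusher, centre it, and approach.

Request:
carry_out(
  claw=10,
  moves=[
    {"dx": 0, "dy": 3.4, "dz": 0, "roll": 0},
    {"dx": 0, "dy": 0, "dz": 0, "roll": 0},
    {"dx": 0, "dy": 0, "dz": 0, "roll": 0},
    {"dx": 0, "dy": 0, "dz": 0, "roll": 0},
    {"dx": 0, "dy": 0, "dz": 0, "roll": 0},
    {"dx": 0, "dy": 0, "dz": 0, "roll": 0},
    {"dx": 0, "dy": 0, "dz": 0, "roll": 0},
    {"dx": 0, "dy": 0, "dz": 0, "roll": 0},
    {"dx": -15, "dy": 0, "dz": 0, "roll": 0},
    {"dx": -15, "dy": 0, "dz": 0, "roll": 0},
    {"dx": -10, "dy": 0, "dz": 0, "roll": 0},
    {"dx": 0, "dy": 0, "dz": 0, "roll": 0},
  ],
)

```text
time_s: 11.03
position: [0.4544, 0.0377, 0.011]
eef_rot: [0.094, 0.996, -0.0, 0.001]
wrist_force: [-0.8, -0.3, 1.0]
finger_gap: 0.0104
grasp_force: 0.0
```

Request:
carry_out(
  claw=10,
  moves=[
    {"dx": -4, "dy": 0, "dz": 0, "roll": 0},
    {"dx": -4, "dy": 0, "dz": 0, "roll": 0},
    {"dx": -4, "dy": 0, "dz": 0, "roll": 0},
    {"dx": -4, "dy": 0, "dz": 0, "roll": 0},
    {"dx": -4, "dy": 0, "dz": 0, "roll": 0},
    {"dx": -4, "dy": 0, "dz": 0, "roll": 0},
    {"dx": -4, "dy": 0, "dz": 0, "roll": 0},
    {"dx": -4, "dy": 0, "dz": 0, "roll": 0},
    {"dx": -4, "dy": 0, "dz": 0, "roll": 0},
    {"dx": -4, "dy": 0, "dz": 0, "roll": 0},
    {"dx": 0, "dy": 0, "dz": 0, "roll": 0},
    {"dx": 0, "dy": 0, "dz": 0, "roll": 0},
  ],
)

```text
time_s: 12.03
position: [0.4922, 0.0306, 0.0109]
eef_rot: [0.093, 0.996, -0.0, 0.0]
wrist_force: [-0.7, 0.2, -0.2]
finger_gap: 0.0102
grasp_force: 0.0
```

```bash
python3 look.py l5
```

```text
t 12.03 rack mm x -131.5 y -27.3 z 10.9 ang 0.05 F [-0.7  0.2 -0.2] gap 10.2
side [214 202  18  10 147] rack mm [-99.8 -34.4]
```

View pics/l5.png

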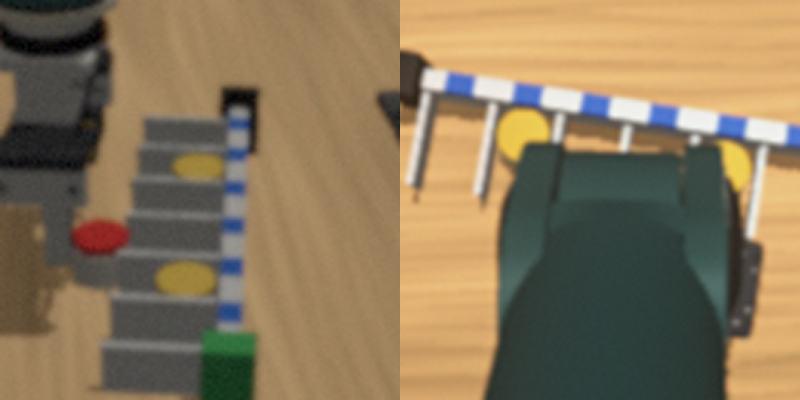

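The side crop shows the tub's lid at (101,237), level with gap 4's mouth and on its line. I'll keep pushing.

Request:
carry_out(
  claw=10,
  moves=[
    {"dx": -4, "dy": 0, "dz": 0, "roll": 0},
    {"dx": -4, "dy": 0, "dz": 0, "roll": 0},
    {"dx": -4, "dy": 0, "dz": 0, "roll": 0},
    {"dx": -4, "dy": 0, "dz": 0, "roll": 0},
    {"dx": -4, "dy": 0, "dz": 0, "roll": 0},
    {"dx": -4, "dy": 0, "dz": 0, "roll": 0},
    {"dx": -4, "dy": 0, "dz": 0, "roll": 0},
    {"dx": -4, "dy": 0, "dz": 0, "roll": 0},
    {"dx": -4, "dy": 0, "dz": 0, "roll": 0},
    {"dx": 0, "dy": 0, "dz": 0, "roll": 0},
  ],
)

```text
time_s: 12.97
position: [0.5282, 0.0237, 0.011]
eef_rot: [0.093, 0.996, -0.0, 0.0]
wrist_force: [0.7, -0.0, 0.6]
finger_gap: 0.0099
grasp_force: 0.0
```

Request:
carry_out(
  claw=10,
  moves=[
    {"dx": -4, "dy": 0, "dz": 0, "roll": 0},
    {"dx": -4, "dy": 0, "dz": 0, "roll": 0},
    {"dx": -4, "dy": 0, "dz": 0, "roll": 0},
    {"dx": -4, "dy": 0, "dz": 0, "roll": 0},
    {"dx": -4, "dy": 0, "dz": 0, "roll": 0},
    {"dx": -4, "dy": 0, "dz": 0, "roll": 0},
    {"dx": -3, "dy": 0, "dz": 0, "roll": 0},
    {"dx": -2, "dy": 0, "dz": 0, "roll": 0},
    {"dx": 0, "dy": 0, "dz": 0, "roll": 0},
    {"dx": 0, "dy": 0, "dz": 0, "roll": 0},
  ],
)

```text
time_s: 13.8
position: [0.5559, 0.0185, 0.0109]
eef_rot: [0.093, 0.996, -0.0, 0.0]
wrist_force: [0.0, -0.4, 0.5]
finger_gap: 0.0096
grasp_force: 0.0
```

```bash
python3 st.py
```

```text
t 13.80 rack mm x -66.7 y -27.2 z 10.9 ang 0.06 F [ 0.  -0.4  0.5] gap 9.6
```

Now 1 mm steps until the rail pushes back.

Request:
carry_out(
  claw=10,
  moves=[
    {"dx": -1, "dy": 0, "dz": 0, "roll": 0},
    {"dx": -1, "dy": 0, "dz": 0, "roll": 0},
    {"dx": -1, "dy": 0, "dz": 0, "roll": 0},
    {"dx": -1, "dy": 0, "dz": 0, "roll": 0},
    {"dx": -1, "dy": 0, "dz": 0, "roll": 0},
    {"dx": 0, "dy": 0, "dz": 0, "roll": 0},
  ],
)

```text
time_s: 14.3
position: [0.561, 0.0176, 0.011]
eef_rot: [0.093, 0.996, -0.0, 0.0]
wrist_force: [0.0, 0.2, -0.3]
finger_gap: 0.0102
grasp_force: 0.0
```

Request:
carry_out(
  claw=10,
  moves=[
    {"dx": -0.7, "dy": 0, "dz": 0, "roll": 0},
    {"dx": -0.7, "dy": 0, "dz": 0, "roll": 0},
    {"dx": 0, "dy": 0, "dz": 0, "roll": 0},
  ],
)

```text
time_s: 14.55
position: [0.5623, 0.0173, 0.011]
eef_rot: [0.093, 0.996, -0.0, 0.0]
wrist_force: [0.3, -0.3, -0.1]
finger_gap: 0.01
grasp_force: 0.1
```

```bash
python3 st.py
```

```text
t 14.55 rack mm x -60.2 y -27.2 z 11.0 ang 0.05 F [ 0.3 -0.3 -0.1] gap 10.0
```

Request:
carry_out(
  claw=10,
  moves=[
    {"dx": -0.7, "dy": 0, "dz": 0, "roll": 0},
    {"dx": -0.7, "dy": 0, "dz": 0, "roll": 0},
    {"dx": 0, "dy": 0, "dz": 0, "roll": 0},
  ],
)

```text
time_s: 14.8
position: [0.5633, 0.0172, 0.0109]
eef_rot: [0.093, 0.996, -0.0, -0.0]
wrist_force: [-2.4, -0.2, 1.7]
finger_gap: 0.0101
grasp_force: 1.3
```

Request:
carry_out(
  claw=10,
  moves=[
    {"dx": -0.7, "dy": 0, "dz": 0, "roll": 0},
    {"dx": 0, "dy": 0, "dz": 0, "roll": 0},
    {"dx": 0, "dy": 0, "dz": 0, "roll": 0},
  ],
)

```text
time_s: 15.05
position: [0.5635, 0.0171, 0.0109]
eef_rot: [0.093, 0.996, 0.0, -0.001]
wrist_force: [-5.6, 0.4, 4.8]
finger_gap: 0.01
grasp_force: 3.4
```

The rail is stopping the tub: force is rising and the tool has stalled at rack x ≈ −59, the expected home position. I'll back straight out and check.

Request:
carry_out(
  claw=10,
  moves=[
    {"dx": 3, "dy": 0, "dz": 0, "roll": 0},
    {"dx": 10, "dy": 0, "dz": 0, "roll": 0},
    {"dx": 20, "dy": 0, "dz": 0, "roll": 0},
    {"dx": 25, "dy": 0, "dz": 0, "roll": 0},
    {"dx": 25, "dy": 0, "dz": 0, "roll": 0},
    {"dx": 25, "dy": 0, "dz": 0, "roll": 0},
    {"dx": 25, "dy": 0, "dz": -20, "roll": 0},
    {"dx": 20, "dy": 0, "dz": -25, "roll": 0},
    {"dx": 0, "dy": 0, "dz": -25, "roll": 0},
    {"dx": 0, "dy": 0, "dz": 0, "roll": 0},
  ],
)

```text
time_s: 15.88
position: [0.4146, 0.0461, 0.0844]
eef_rot: [0.093, 0.996, 0.001, 0.002]
wrist_force: [0.9, -0.5, 0.5]
finger_gap: 0.0101
grasp_force: 0.0
```

```bash
python3 look.py l6
```

```text
t 15.88 rack mm x -210.7 y -26.6 z 84.4 ang 0.09 F [ 0.9 -0.5  0.5] gap 10.1
side [244 203  17   8 119] rack mm [-31.5 -29. ]
top [255 172  17  17 241] rack mm [-29.  -26.1]
```

View pics/l6.png

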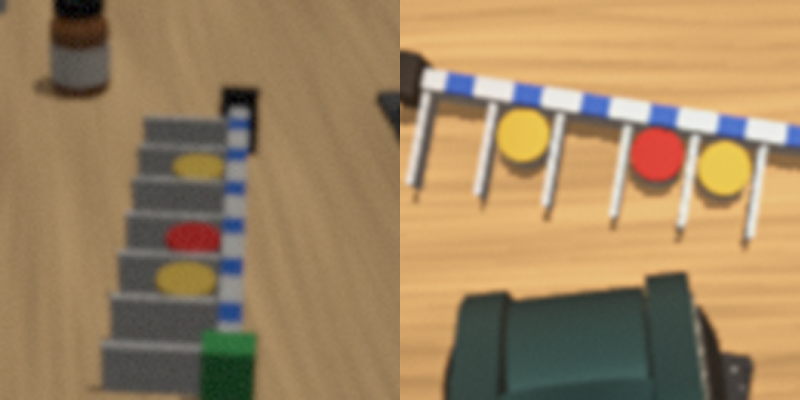

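Both views show the red tub home in gap 4, with its lid at top crop (657,155). It sits against the rail just like the yellow tubs, which are unmoved, and the arm is clear.

```bash
python3 -c "
from cell import bot
print(bot.finish_job())"
```

```text
the job is handed in; nothing more can be done
None
```

I touched the blue pads over the first, second and third gaps from the green end, in that order, then pushed the red-lidded tub home against the rail in the third gap and handed the job in at about 16 s. I saw no sign of it lifting or tipping, and the yellow tubs were in place in the last pictures; I kept the arm clear of the cup and jar.

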